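Inspect a rubber stopper under a hand loupe

ROBOT

A 6-joint arm with a two-finger parallel gripper is mounted at the origin on a cart in front of the work surface, level with it; the furniture and walls round the work are solid. World frame = base frame: x ahead of the robot, y to its left, z up, the work surface at z = 0. Lengths are in m, angles in rad, forces in N, time in s.
With the tool pointing down it reaches from about 0.35 to 0.875 m from the base axis. Payload 4.2 kg.
Tool frame: the origin (TCP) lies midway between the tips of the shut fingers; the grasp point (between the pads) lies 19 mm behind it; z points along the fingers, y is the line along which they close (so a half turn about z gives the same grasp; the last joint's range is limited). The gripper opens to 87 mm and grips with 3 to 60 N. Pads are 19 mm wide; open, the fingers measure 117 mm over their backs; the gripper's body (75 mm by 190 mm) begins 51 mm behind the grasp point.
Start: joints at [-1.064, 0.385, 0.008, 0, -1.194, -0.259], TCP at [0.153, -0.606, 0.223] pointing down, gripper open.
Joint ranges: [-3.14, 3.14], [-1.21, 2.06], [-1.07, 1.41], [-3.16, 2.05], [-2.99, -0.16], [-3.1, 3.1]. Speed limits (rad/s): [2.79, 2.79, 3.14, 3.14, 3.14, 3.14].

INTERFACE

Orientations are given as a unit quaternion [w, x, y, z].
In Python, from rig import r gives the robot as it stands.
- The arm moves only by the shell command python3 -m pendant 'ROWS' [FORCE]. ROWS is JSON, a list of rows, each an object with "slide": the shift along the tool's x, y, z in mm, a list of three; "rotation": the turn, a rotation vector about the tool's x, y, z in rad, a list of three; "hand": the closure, from 0 (fully open) to 1 (shut). A call has 1 to 8 rows; each row is the pose to reach, as a shift and turn from the pose commanded when the call began, along the tool's axes at that moment; what a row does not reach only later rows make up. A row lasts 1/12 s, in which the tool goes at most 41.7 mm and 7.16 degrees, less where a joint would pass 70% of its speed; a pose out of reach is approached as far as the arm can. A call with a gripper value outside its range is refused whole. The fingers move at their own pace and stop on an object; FORCE is the grip in N (left out, the last holds). Time passes only in rows, so rows that repeat a pose let the fingers close. It gives the time, the measured TCP pose, the force, the opening and the grip force at its end, in the units of the state.
- r.get_obs(): the state, without advancing time (a new reading comes with each control period).
- r.capture(name): name is "scene" or "top"; returns a dict with "pixels" (420x560x3 uint8, blue, green, red), "fx", "fy", "cx", "cy" (pixels), "rvec" (rotation vector, rad) and "tvec" (3), from world to camera coordinates, as OpenCV has them. Camera axes: x right, y down, z forward; pixel columns grow to the right and rows downward; lengths in m; the calibration is good to about 2 mm. A picture is of the moment at which its call begins. There is no depth.
- r.hand_in(): hands the job in; it is judged then, once.
The state is a dict: "time": time; "joint_positions": joint angles; "joint_vel": joint speeds; "tau": joint torques, N m; "tool_pos": TCP position; "orientation": TCP orientation; "force": force on the tool from outside, world axes, zero at the start; "torque": the same for the moment, N m; "opening": opening from 0.0 (shut) to 1.0 (fully open); "finger_force": force on a finger pad.
Only numpy, scipy, OpenCV 4.12 (cv2) and the standard library are available. Lean on these libraries where they do the work, as an engineer would, in place of code of your own. Each camera call takes 0.05 s, during which the arm holds its last target. There are 200 camera calls.

TASK

Stand the wider of the two rubber stoppers upright in the middle of the small round table of the inspection stand and let go of it. Then take the loupe by its handle from its rest and hold it level over the stopper, the lens centred on the stopper and at the height of the stand's pointer, without touching stand or stopper. Finish like that, still holding the loupe steady in the air; do not shift the pointer, and leave everything else where it stands.

Things in the scene. Friction and masses are not known exactly. Their poses are not given: they have to be found in the camera images.
- stopper_wide_center (a point): centre (half-way up) of the wider rubber stopper: grey, tapered, wide end up, 28 mm across and 22 mm high (gripped it feels like an upright cylinder 28 mm across), 20 g, standing loose on the worktop to the robot's left; z axis up
- stopper_small_center (a point): centre (half-way up) of the smaller rubber stopper: grey, same height of 22 mm but only 19 mm across; stands 7 to 16 cm from the wider one, either may be the nearer; stays where it is
- stand: inspection stand, fixed to the worktop. Origin at the foot's underside directly below the round table; x axis points along the foot from the table to the gauge post, away from the robot give or take 0.3 rad. Grey foot 10 mm high, 80 mm wide, from 50 mm before the table axis to 136 mm behind it; table column 18 mm thick; gauge post 10 mm thick and 145 mm high, 115 mm behind the table axis. Stand and loupe rest may have changed sides
- table_top (a point): centre of the top face of the stand's small round table, 40 mm across, 65 mm above the worktop; z up
- mark_tip (a point): tip of the pointer on the stand's gauge post: a steel needle 8 mm thick with a conical point that reaches horizontally from a dark collar (22 mm across, 16 mm high) on the post towards the table, its tip 48 mm from the table's axis. Its height is the height at which the middle of the lens must be held; it differs from run to run, 105 to 135 mm above the worktop (18 to 48 mm above the top of the stopper on the table). The collar is clamped and must not be shifted
- loupe_grip (a point): balance point of the loupe, in the middle of its handle's thickness: the place to grip. The loupe is 120 g, 201 mm long over all; straight wooden handle 14 mm wide and 14 mm high with flat flanks, from 80 mm behind this point to 40 mm before it, then a short steel neck and the lens in a round steel rim. x axis along the handle towards the lens, z axis up, square to the lens. It lies level in its rest, this point 50 mm above the worktop; lift it straight up
- loupe_lens (a point): centre of the loupe's lens, 88 mm ahead of the grip point along the handle and at the handle's mid-height; the rim is 67 mm across and 7 mm thick; z axis square to the lens, up when level
- loupe_rest: rest of the loupe, fixed to the worktop: grey foot 8 mm high with two notched plates (44 mm wide, 54 mm high at the ears, notches 24 mm wide) that carry the handle 34 mm before and behind the grip point, leaving 60 mm free between them. Origin at its underside, about 50 mm from the grip point towards the lens; x axis along the handle towards the lens, away from the robot give or take 0.6 rad
- dish_center (a point): centre of a glass petri dish, 67 mm across and 14 mm high, on the worktop between stand and rest; bystander
- low_beaker_center (a point): a point 30 mm up in a small glass beaker, 50 mm across and 59 mm high, behind stand and rest; bystander
- flask_center (a point): a point 60 mm up in a conical glass flask, 68 mm across and 127 mm high, at the right; bystander
- white_bottle_center (a point): a point 55 mm up in a white plastic bottle, 52 mm across and 113 mm high, at the right; bystander

How it is judged:
By the outcome, as a careful person would: the job done as asked, in the order asked, and still so for the second after the job is handed in, while the arm keeps its last pose, push and grip.
It also fails if it takes over 64 s, if anything falls off the work surface, if the arm or the gripper's body presses on something with over 40 N, if the wrist force passes 120 N, or if a joint passes its speed limit or range.

## Working session

There is one attempt and no reset: what is moved stays moved. The work goes in short steps, Python scripts to look and compute and a shell command to move; the robot and the scene stay as the last step left them, time stands still between calls to the robot, and variables do not carry over. Pictures are saved under pics/ and viewed, at most 13 in all, crops included, and the job is handed in when it is done.

```bash
ls; mkdir -p pics; python3 - <<'E'
from rig import r
import cv2,pickle
for n in("scene","top"):
    c=r.capture(n); pickle.dump(c,open(f"{n}.pkl","wb")); cv2.imwrite(f"pics/{n}0.png",cv2.resize(c["pixels"],None,fx=1.42,fy=1.42,interpolation=cv2.INTER_CUBIC))
    R=cv2.Rodrigues(c["rvec"])[0]; print(n,c["fx"],c["cx"],c["cy"],(-R.T@c["tvec"].reshape(3)).round(3),R.round(2).tolist())
o=r.get_obs();print(o["tool_pos"],o["orientation"],o["opening"],o["time"])
E
```

```text
pics
scene 453.5619458876601 274.1138124035763 206.808705174805 [-0.119  0.31   0.943] [[-0.44, -0.9, 0.01], [-0.68, 0.32, -0.66], [0.59, -0.3, -0.75]]
top 447.07315032229235 280.5827026821622 212.7260167738096 [ 0.486 -0.021  1.527] [[-0.0, -1.0, 0.02], [-1.0, -0.0, -0.06], [0.06, -0.02, -1.0]]
[ 0.1531715  -0.60538276  0.22158148] [-1.79298035e-04 -1.23509522e-01  9.92342909e-01  9.57506332e-04] 1.0038516295853037 0.1
```

View pics/scene0.png

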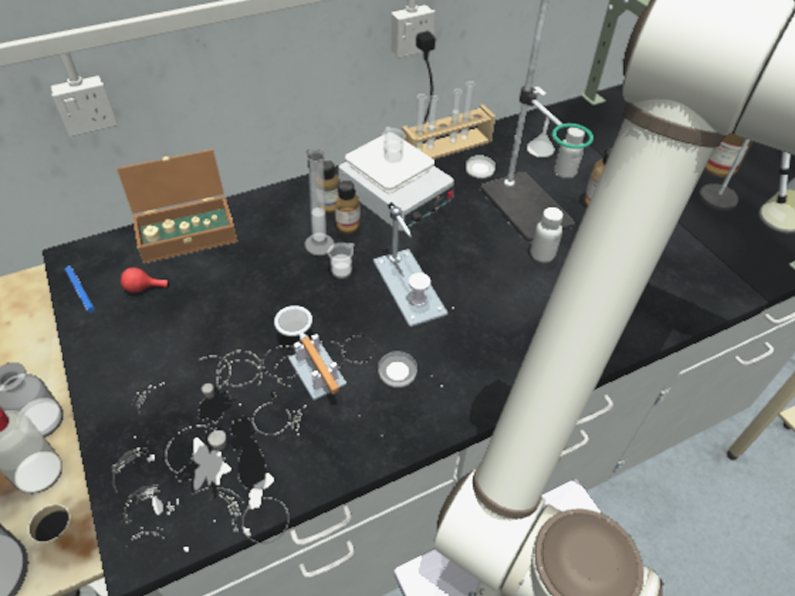

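View pics/top0.png

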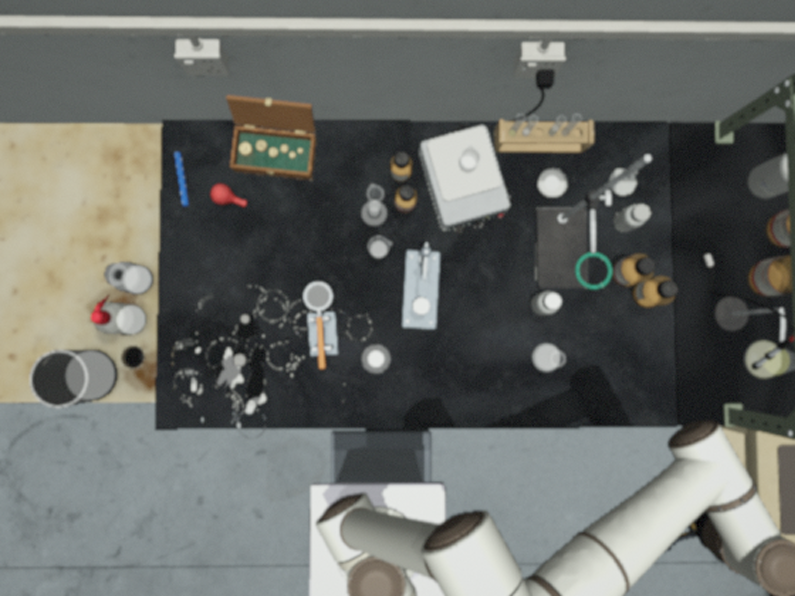

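The scene view shows the stoppers at about (216,438) and (208,390), the loupe running (293,322)–(335,390), the stand table at (419,284) and the pointer at about (403,225). In the top view the stoppers are at about (245,320) and (230,360), the loupe lens at (318,295) and the table at (422,306). Next I'll zoom in.

```bash
python3 - <<'E'
import cv2,pickle,numpy as np
S=pickle.load(open("scene.pkl","rb"))["pixels"];T=pickle.load(open("top.pkl","rb"))["pixels"]
def t(I,u,v,w,h,k): return cv2.resize(I[v:v+h,u:u+w],(w*k,h*k),interpolation=cv2.INTER_CUBIC)
A=np.hstack([t(S,130,260,50,75,8),t(T,145,210,50,75,8)])
B=np.hstack([t(S,262,140,66,99,6),t(T,274,164,66,99,6)])
cv2.imwrite("pics/a.png",A);cv2.imwrite("pics/b.png",B)
C=np.hstack([t(S,185,210,66,75,6),t(T,200,190,66,75,6)])
cv2.imwrite("pics/c.png",C)
E
```

```text
(no output)
```

View pics/a.png

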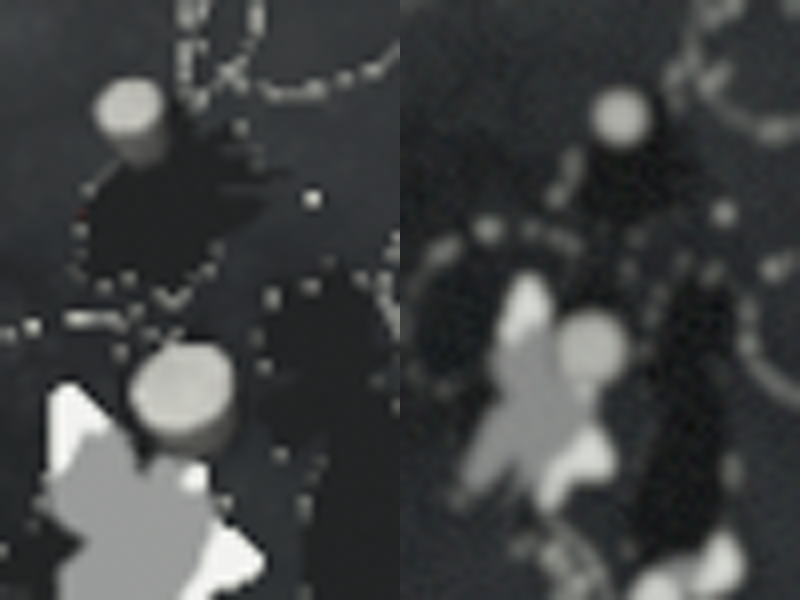

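View pics/b.png

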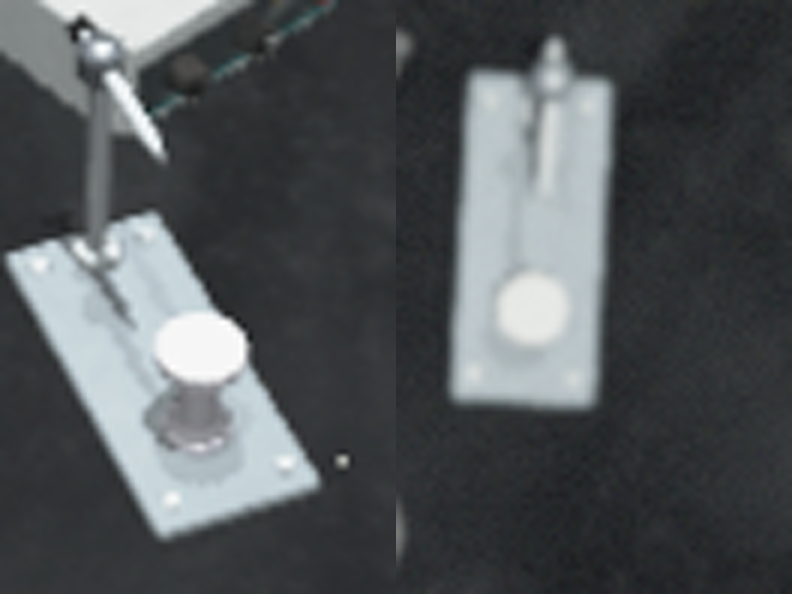

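View pics/c.png

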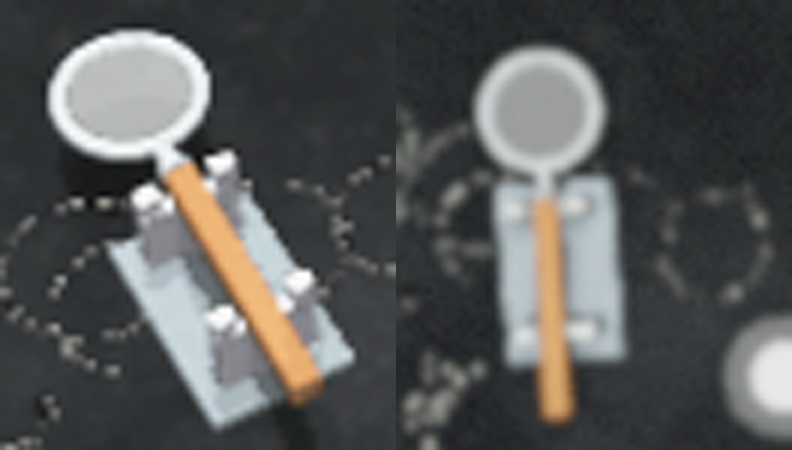

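The wide stopper's top is at (183,388) in the left tile and (592,348) in the right. The table top is at (200,347) and (533,308), the needle tip at (164,158) and (545,192), and the lens at (129,95) and (540,108). I'll triangulate these.

```bash
cat > h.py <<'E'
import cv2,pickle,numpy as np
from rig import r
def ray(c,u,v):
    R=cv2.Rodrigues(np.array(c["rvec"]))[0]; t=np.array(c["tvec"]).reshape(3)
    d=R.T@np.array([(u-c["cx"])/c["fx"],(v-c["cy"])/c["fy"],1]); return -R.T@t,d/np.linalg.norm(d)
def atz(c,uv,z):
    o,d=ray(c,*uv); return o+d*(z-o[2])/d[2]
def tri(rs):
    A=sum(np.eye(3)-np.outer(d,d) for o,d in rs); b=sum((np.eye(3)-np.outer(d,d))@o for o,d in rs); return np.linalg.solve(A,b)
E
python3 - <<'E'
from h import *
S=pickle.load(open("scene.pkl","rb"));T=pickle.load(open("top.pkl","rb"))
def p(n,s,t,k,os,ot,z):
    f=lambda a,o:((a[0]+.5)/k-.5+o[0],(a[1]+.5)/k-.5+o[1])
    s=f(s,os);t=f(t,ot)
    print(n,atz(S,s,z).round(4),atz(T,t,z).round(4),"tri",tri([ray(S,*s),ray(T,*t)]).round(4))
a=(8,(130,260),(145,210));b=(6,(262,140),(274,164));c=(6,(185,210),(200,190))
p("wide",(183,388),(192,348),*a,.022);p("small",(130,107),(221,117),*a,.022)
p("table",(200,347),(137,308),*b,.065);p("tip",(164,158),(149,192),*b,.12)
p("post foot? collar top",(101,53),(155,76),*b,.13)
p("lens",(129,95),(144,108),*c,.05);p("neckend",(178,172),(149,200),*c,.057);p("butt",(297,389),(160,415),*c,.057)
# foot corners
for n,s,t in(("fl",(165,535),(56,404)),("fr",(319,485),(201,407)),("br",(156,214),(215,81)),("bl",(8,258),(74,74))):p(n,s,t,*b,.01)
E
```

```text
wide [0.4449 0.3271 0.022 ] [0.4439 0.3255 0.022 ] tri [0.4442 0.3263 0.0225]
small [0.5423 0.3153 0.022 ] [0.5404 0.3148 0.022 ] tri [0.5404 0.3148 0.0243]
table [ 0.5715 -0.0989  0.065 ] [ 0.5692 -0.0999  0.065 ] tri [ 0.5696 -0.0989  0.0668]
tip [ 0.6336 -0.111   0.12  ] [ 0.6273 -0.1034  0.12  ] tri [ 0.6255 -0.1044  0.1298]
post foot? collar top [ 0.6966 -0.1113  0.13  ] [ 0.6875 -0.1062  0.13  ] tri [ 0.6859 -0.1056  0.1408]
lens [0.5948 0.1406 0.05  ] [0.5943 0.1402 0.05  ] tri [0.5943 0.1404 0.0504]
neckend [0.5429 0.138  0.057 ] [0.5433 0.1363 0.057 ] tri [0.5436 0.1371 0.0556]
butt [0.4263 0.1344 0.057 ] [0.4262 0.1295 0.057 ] tri [0.427  0.1319 0.0542]
fl [ 0.523 -0.059  0.01 ] [ 0.518  -0.0569  0.01  ] tri [ 0.518  -0.0565  0.017 ]
fr [ 0.5187 -0.1337  0.01  ] [ 0.5163 -0.1389  0.01  ] tri [ 0.5177 -0.1365  0.0094]
br [ 0.7011 -0.1458  0.01  ] [ 0.702  -0.1477  0.01  ] tri [ 0.7026 -0.1474  0.0079]
bl [ 0.7049 -0.0684  0.01  ] [ 0.7059 -0.0673  0.01  ] tri [ 0.7056 -0.068   0.0096]
```

```bash
python3 - <<'E'
from h import *
S=pickle.load(open("scene.pkl","rb"))
g=cv2.cvtColor(S["pixels"],cv2.COLOR_BGR2GRAY)
print("cols 274..292");
for v in range(146,170): print(v,g[v,274:293])
yaw=-.05;tb=np.array([.570,-.0993]);e=np.array([np.cos(yaw),np.sin(yaw)])
for z in(.11,.115,.12,.125,.13,.135):
    P=[[*(tb+e*s),z] for s in(.048,.06,.08,.1)]
    print(z,cv2.projectPoints(np.array(P),S["rvec"],S["tvec"],np.array([[S["fx"],0,S["cx"]],[0,S["fy"],S["cy"]],[0,0,1]]),None)[0].reshape(-1,2).round(1).tolist())
E
python3 -m pendant '[{"slide":[-300,260,-40],"rotation":[0,0,0.248],"hand":0},{"slide":[-300,260,-40],"rotation":[0,0,0.248],"hand":0},{"slide":[-300,260,-40],"rotation":[0,0,0.248],"hand":0},{"slide":[-300,260,-40],"rotation":[0,0,0.248],"hand":0},{"slide":[-300,260,-40],"rotation":[0,0,0.248],"hand":0},{"slide":[-300,260,-40],"rotation":[0,0,0.248],"hand":0},{"slide":[-300,260,-40],"rotation":[0,0,0.248],"hand":0},{"slide":[-300,260,-40],"rotation":[0,0,0.248],"hand":0}]' 15
```

```text
cols 274..292
146 [ 36 133 177 136 138 136 143 176 201 229 229 229 229 220 185 164 143 146
 136]
147 [107 112 140 186 231 234 207 136 184 227 225 219 199 170 149 145 136 113
  87]
148 [122 117 140 191 241 242 203 141 145 176 195 170 156 145 139 116  87  66
  50]
149 [115  93 126 154 193 198 158 134 128 146 154 145 147 137 106  69  50  60
  67]
150 [111  64  91 108 114 122 114  92 115 148 145 139 114  87  65  49  57  70
  74]
151 [111  56  65  75  79  92 121 122 107 148 132  93  66  49  50  49  54  70
  77]
152 [112  56  62  66  69 153 226 218 139 148 125  61  47  49  49  44  46  61
  72]
153 [129 102  65  66  67 150 230 241 218 148 125  63  48  49  47  41  40  51
  59]
154 [134 129 102  67  70 102 190 239 241 215 126  64  48  49  49  45  37  42
  48]
155 [133 133 115  85 103 105 147 220 242 231 120  63  49  49  52  57  61  55
  43]
156 [133 132 117  96 114 114 129 185 234 240 203  64  49  49  53  62  80 101
  92]
157 [110 133 118  96 113 113 126 144 196 240 235 151  49  51  59  81  90  77
  72]
158 [ 73 111 119  97 113 114 127 145 168 226 241 216  53  74 107 110  70  51
  48]
159 [ 5
[... 767 characters left out ...]
8  84  59  58  56  57  59  60  59  61  62  60  58
  57]
169 [ 57  57  84 113 116 107  84  60  59  57  56  58  59  59  61  61  59  58
  57]
0.11 [[288.4, 173.5], [286.5, 170.5], [283.4, 165.7], [280.4, 160.9]]
0.115 [[288.4, 172.2], [286.5, 169.2], [283.4, 164.3], [280.4, 159.5]]
0.12 [[288.5, 170.8], [286.6, 167.8], [283.5, 162.9], [280.4, 158.1]]
0.125 [[288.6, 169.4], [286.7, 166.4], [283.5, 161.5], [280.5, 156.7]]
0.13 [[288.6, 168.0], [286.7, 165.0], [283.6, 160.1], [280.5, 155.3]]
0.135 [[288.7, 166.6], [286.8, 163.6], [283.6, 158.7], [280.6, 153.9]]
time: 0.77
tool_pos: [0.3415, -0.3347, 0.2556]
orientation: [-0.0, 0.0, 1.0, 0.0]
force: [1.7, -0.8, 0.7]
opening: 0.997
finger_force: 0.0
```

```bash
python3 -m pendant '[{"slide":[-100,330,5],"rotation":[0,0,0],"hand":0},{"slide":[-100,330,5],"rotation":[0,0,0],"hand":0},{"slide":[-100,330,5],"rotation":[0,0,0],"hand":0},{"slide":[-100,330,5],"rotation":[0,0,0],"hand":0},{"slide":[-100,330,5],"rotation":[0,0,0],"hand":0},{"slide":[-100,330,5],"rotation":[0,0,0],"hand":0},{"slide":[-100,330,5],"rotation":[0,0,0],"hand":0},{"slide":[-100,330,5],"rotation":[0,0,0],"hand":0}]'
```

```text
time: 1.43
tool_pos: [0.4375, -0.0156, 0.2508]
orientation: [0.0, -0.0, 1.0, 0.0]
force: [1.2, -0.8, 0.3]
opening: 1.001
finger_force: 0.0
```

```bash
python3 -m pendant '[{"slide":[-3,320,0],"rotation":[0,0,0],"hand":0},{"slide":[-3,320,0],"rotation":[0,0,0],"hand":0},{"slide":[-3,320,0],"rotation":[0,0,0],"hand":0},{"slide":[-3,320,0],"rotation":[0,0,0],"hand":0},{"slide":[-3,320,0],"rotation":[0,0,0],"hand":0},{"slide":[-3,320,0],"rotation":[0,0,0],"hand":0},{"slide":[-3,320,0],"rotation":[0,0,0],"hand":0},{"slide":[-3,320,0],"rotation":[0,0,0],"hand":0}]'
```

```text
time: 2.1
tool_pos: [0.4403, 0.3055, 0.2502]
orientation: [-0.0, -0.001, 1.0, -0.0]
force: [0.6, -0.5, -0.4]
opening: 1.001
finger_force: 0.0
```

```bash
python3 -m pendant '[{"slide":[0,0,40],"rotation":[0,0,0],"hand":0},{"slide":[0,0,80],"rotation":[0,0,0],"hand":0},{"slide":[0,0,120],"rotation":[0,0,0],"hand":0},{"slide":[0,0,120],"rotation":[0,0,0],"hand":0},{"slide":[0,0,120],"rotation":[0,0,0],"hand":0},{"slide":[0,0,120],"rotation":[0,0,0],"hand":0}]'
```

```text
time: 2.6
tool_pos: [0.4422, 0.3033, 0.1329]
orientation: [0.001, -0.0, 1.0, 0.001]
force: [-0.2, 0.1, 1.1]
opening: 0.998
finger_force: 0.0
```

```bash
python3 -m pendant '[{"slide":[-2,23,30],"rotation":[0,0,0],"hand":0},{"slide":[-2,23,60],"rotation":[0,0,0],"hand":0},{"slide":[-2,23,90],"rotation":[0,0,0],"hand":0},{"slide":[-2,23,105],"rotation":[0,0,0],"hand":0},{"slide":[-2,23,105],"rotation":[0,0,0],"hand":0},{"slide":[-2,23,105],"rotation":[0,0,0],"hand":0}]'
python3 - <<'E'
from h import *
c=r.capture("scene");I=c["pixels"][235:335,110:210];c=r.capture("top");J=c["pixels"][205:305,125:225]
cv2.imwrite("pics/d.png",cv2.resize(np.hstack([I,J]),None,fx=4,fy=4,interpolation=cv2.INTER_CUBIC))
print(r.get_obs()["tool_pos"])
E
```

```text
time: 3.1
tool_pos: [0.4443, 0.3266, 0.0279]
orientation: [0.001, -0.0, 1.0, 0.001]
force: [-0.4, 0.2, 1.0]
opening: 1.001
finger_force: 0.0
[0.4445786  0.3270505  0.02872258]
```

View pics/d.png

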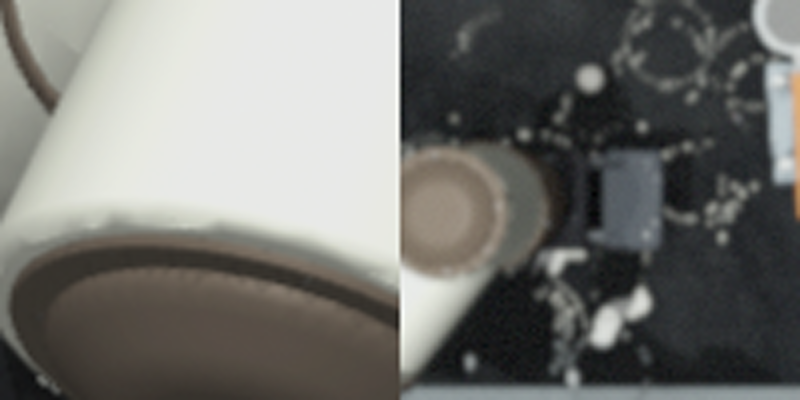

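The arm hides the stopper in both views, though the small one is still clear at (590,78). I'll go down and close the gripper, using force and opening as the check.

```bash
python3 -m pendant '[{"slide":[0,0,12],"rotation":[0,0,0],"hand":0},{"slide":[0,0,24],"rotation":[0,0,0],"hand":0},{"slide":[0,0,24],"rotation":[0,0,0],"hand":0},{"slide":[0,0,24],"rotation":[0,0,0],"hand":0.5},{"slide":[0,0,24],"rotation":[0,0,0],"hand":0.8},{"slide":[0,0,24],"rotation":[0,0,0],"hand":0.9},{"slide":[0,0,24],"rotation":[0,0,0],"hand":0.9},{"slide":[0,0,24],"rotation":[0,0,0],"hand":0.9}]' 15
python3 -m pendant '[{"slide":[0,0,0],"rotation":[0,0,0],"hand":0.9},{"slide":[0,0,0],"rotation":[0,0,0],"hand":0.9},{"slide":[0,0,0],"rotation":[0,0,0],"hand":0.9},{"slide":[0,0,0],"rotation":[0,0,0],"hand":0.9}]'
```

```text
time: 3.87
tool_pos: [0.4431, 0.3256, 0.0025]
orientation: [0.0, 0.0, 1.0, 0.0]
force: [0.1, 0.7, -0.4]
opening: 0.709
finger_force: 0.0
time: 4.2
tool_pos: [0.4428, 0.3253, 0.0018]
orientation: [-0.0, 0.0, 1.0, -0.0]
force: [0.4, 0.1, 0.3]
opening: 0.402
finger_force: 0.0
```

```bash
python3 -m pendant '[{"slide":[0,0,0],"rotation":[0,0,0],"hand":0.9},{"slide":[0,0,0],"rotation":[0,0,0],"hand":0.9},{"slide":[0,0,0],"rotation":[0,0,0],"hand":0.9},{"slide":[0,0,0],"rotation":[0,0,0],"hand":0.9},{"slide":[0,0,0],"rotation":[0,0,0],"hand":0.9},{"slide":[0,0,0],"rotation":[0,0,0],"hand":0.9}]'
```

```text
time: 4.7
tool_pos: [0.4428, 0.3252, 0.0017]
orientation: [-0.0, 0.0, 1.0, -0.0]
force: [0.3, 0.1, -0.7]
opening: 0.316
finger_force: 15.0
```

```bash
python3 -m pendant '[{"slide":[0,0,-10],"rotation":[0,0,0],"hand":0.9},{"slide":[0,0,-30],"rotation":[0,0,0],"hand":0.9},{"slide":[0,0,-60],"rotation":[0,0,0],"hand":0.9},{"slide":[-10,-15,-90],"rotation":[0,0,0],"hand":0.9},{"slide":[-20,-40,-120],"rotation":[0,0,0],"hand":0.9},{"slide":[-28,-70,-140],"rotation":[0,0,0],"hand":0.9},{"slide":[-36,-100,-150],"rotation":[0,0,0],"hand":0.9},{"slide":[-45,-130,-150],"rotation":[0,0,0],"hand":0.9}]'
python3 -m pendant '[{"slide":[-9,-30,0],"rotation":[0,0,0],"hand":0.9},{"slide":[-18,-65,0],"rotation":[0,0,0],"hand":0.9},{"slide":[-28,-100,0],"rotation":[0,0,0],"hand":0.9},{"slide":[-38,-135,0],"rotation":[0,0,0],"hand":0.9},{"slide":[-48,-170,0],"rotation":[0,0,0],"hand":0.9},{"slide":[-58,-205,0],"rotation":[0,0,0],"hand":0.9},{"slide":[-68,-240,0],"rotation":[0,0,0],"hand":0.9},{"slide":[-75,-265,0],"rotation":[0,0,0],"hand":0.9}]'
python3 -m pendant '[{"slide":[-3,-15,0],"rotation":[0,0,0],"hand":0.9},{"slide":[-5,-25,0],"rotation":[0,0,0],"hand":0.9},{"slide":[-5,-28,0],"rotation":[0,0,0],"hand":0.9},{"slide":[-5,-28,0],"rotation":[0,0,0],"hand":0.9},{"slide":[-5,-28,0],"rotation":[0,0,0],"hand":0.9},{"slide":[-5,-28,0],"rotation":[0,0,0],"hand":0.9}]'
```

```text
time: 5.37
tool_pos: [0.4894, 0.1951, 0.156]
orientation: [0.003, -0.001, 1.0, 0.002]
force: [0.2, 0.5, 0.0]
opening: 0.31
finger_force: 15.0
time: 6.03
tool_pos: [0.5631, -0.0724, 0.1527]
orientation: [0.0, 0.001, 1.0, -0.0]
force: [0.1, 0.2, 0.2]
opening: 0.315
finger_force: 15.0
time: 6.53
tool_pos: [0.5676, -0.0967, 0.152]
orientation: [0.0, -0.001, 1.0, 0.0]
force: [-0.1, 0.4, -0.2]
opening: 0.315
finger_force: 15.0
```

```bash
python3 -m pendant '[{"slide":[-1,-2,25],"rotation":[0,0,0],"hand":0.9},{"slide":[-1,-2,50],"rotation":[0,0,0],"hand":0.9},{"slide":[-1,-2,65],"rotation":[0,0,0],"hand":0.9},{"slide":[-1,-2,65],"rotation":[0,0,0],"hand":0.9},{"slide":[-1,-2,65],"rotation":[0,0,0],"hand":0.9}]'
python3 - <<'E'
from h import *
c=r.capture("scene");I=c["pixels"][140:240,240:340];c=r.capture("top");J=c["pixels"][160:260,250:350]
cv2.imwrite("pics/e.png",cv2.resize(np.hstack([I,J]),None,fx=4,fy=4,interpolation=cv2.INTER_CUBIC))
print(r.get_obs()["tool_pos"])
E
```

```text
time: 6.95
tool_pos: [0.5686, -0.099, 0.0865]
orientation: [-0.001, -0.001, 1.0, -0.0]
force: [0.9, 0.7, 0.9]
opening: 0.316
finger_force: 15.0
[ 0.56987848 -0.09921885  0.08819435]
```

View pics/e.png

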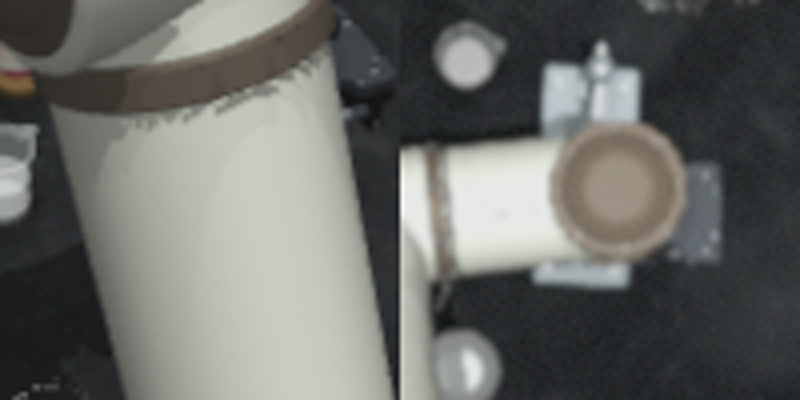

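The arm blocks both views here too, so I'll lower slowly and watch the force.

```bash
python3 -m pendant '[{"slide":[0,0,8],"rotation":[0,0,0],"hand":0.9},{"slide":[0,0,14],"rotation":[0,0,0],"hand":0.9},{"slide":[0,0,17],"rotation":[0,0,0],"hand":0.9},{"slide":[0,0,18],"rotation":[0,0,0],"hand":0.9},{"slide":[0,0,18],"rotation":[0,0,0],"hand":0.9},{"slide":[0,0,18],"rotation":[0,0,0],"hand":0.9}]'
python3 -m pendant '[{"slide":[0,0,0.5],"rotation":[0,0,0],"hand":0.9},{"slide":[0,0,1],"rotation":[0,0,0],"hand":0.9},{"slide":[0,0,1],"rotation":[0,0,0],"hand":0.9}]'
```

```text
time: 7.55
tool_pos: [0.5689, -0.0998, 0.0688]
orientation: [0.0, 0.0, 1.0, -0.0]
force: [-1.7, 0.6, 0.9]
opening: 0.314
finger_force: 15.0
time: 7.8
tool_pos: [0.5688, -0.0997, 0.0679]
orientation: [0.0, 0.0, 1.0, 0.0]
force: [-0.7, -0.5, 0.1]
opening: 0.315
finger_force: 15.0
```

```bash
python3 -m pendant '[{"slide":[0,0,0.5],"rotation":[0,0,0],"hand":0.9},{"slide":[0,0,0.5],"rotation":[0,0,0],"hand":0.9},{"slide":[0,0,1],"rotation":[0,0,0],"hand":0.9},{"slide":[0,0,1],"rotation":[0,0,0],"hand":0.9}]'
```

```text
time: 8.13
tool_pos: [0.5688, -0.0997, 0.0668]
orientation: [0.0, 0.0, 1.0, -0.0]
force: [-0.0, -0.4, 0.6]
opening: 0.314
finger_force: 15.0
```

```bash
python3 -m pendant '[{"slide":[0,0,0.5],"rotation":[0,0,0],"hand":0.9},{"slide":[0,0,0.5],"rotation":[0,0,0],"hand":0.9},{"slide":[0,0,0.5],"rotation":[0,0,0],"hand":0.9}]'
python3 -m pendant '[{"slide":[0,0,0.5],"rotation":[0,0,0],"hand":0.9},{"slide":[0,0,0.5],"rotation":[0,0,0],"hand":0.9},{"slide":[0,0,0.5],"rotation":[0,0,0],"hand":0.9}]'
```

```text
time: 8.38
tool_pos: [0.5688, -0.0997, 0.0667]
orientation: [0.0, 0.0, 1.0, -0.0]
force: [-2.0, -0.3, 3.4]
opening: 0.313
finger_force: 15.0
time: 8.63
tool_pos: [0.5688, -0.0997, 0.0667]
orientation: [0.0, -0.0, 1.0, -0.0]
force: [-2.2, 0.8, 6.5]
opening: 0.312
finger_force: 15.0
```

Contact, with 6.5 N upward. I'll back off about 1 mm and open.

```bash
python3 -m pendant '[{"slide":[0,0,-0.7],"rotation":[0,0,0],"hand":0.9},{"slide":[0,0,-0.7],"rotation":[0,0,0],"hand":0.9},{"slide":[0,0,-0.7],"rotation":[0,0,0],"hand":0.6},{"slide":[0,0,-0.7],"rotation":[0,0,0],"hand":0.5},{"slide":[0,0,-0.7],"rotation":[0,0,0],"hand":0.3},{"slide":[0,0,-0.7],"rotation":[0,0,0],"hand":0.3},{"slide":[0,0,-0.7],"rotation":[0,0,0],"hand":0.3},{"slide":[0,0,-0.7],"rotation":[0,0,0],"hand":0.3}]'
python3 -m pendant '[{"slide":[0,0,0],"rotation":[0,0,0],"hand":0.2},{"slide":[0,0,0],"rotation":[0,0,0],"hand":0.2},{"slide":[0,0,-20],"rotation":[0,0,0],"hand":0.2},{"slide":[0,0,-50],"rotation":[0,0,0],"hand":0.2},{"slide":[0,0,-80],"rotation":[0,0,0],"hand":0},{"slide":[0,0,-120],"rotation":[0,0,0],"hand":0},{"slide":[0,0,-120],"rotation":[0,0,0],"hand":0}]'
python3 -m pendant '[{"slide":[40,40,0],"rotation":[0,0,-0.05],"hand":0},{"slide":[60,80,0],"rotation":[0,0,-0.05],"hand":0},{"slide":[60,120,0],"rotation":[0,0,-0.05],"hand":0},{"slide":[60,160,0],"rotation":[0,0,-0.05],"hand":0},{"slide":[60,200,0],"rotation":[0,0,-0.05],"hand":0},{"slide":[60,233,0],"rotation":[0,0,-0.05],"hand":0},{"slide":[60,233,0],"rotation":[0,0,-0.05],"hand":0},{"slide":[60,233,0],"rotation":[0,0,-0.05],"hand":0}]'
python3 - <<'E'
from h import *
c=r.capture("scene");I=c["pixels"][130:230,240:340];c=r.capture("top");J=c["pixels"][160:260,250:350]
cv2.imwrite("pics/f.png",cv2.resize(np.hstack([I,J]),None,fx=4,fy=4,interpolation=cv2.INTER_CUBIC))
print(r.get_obs()["tool_pos"])
E
```

```text
time: 9.3
tool_pos: [0.5687, -0.0998, 0.0663]
orientation: [-0.0, 0.0, 1.0, -0.0]
force: [-0.1, -0.6, -0.6]
opening: 0.655
finger_force: 0.0
time: 9.88
tool_pos: [0.5735, -0.1003, 0.1952]
orientation: [0.008, -0.001, 1.0, -0.001]
force: [1.8, 0.4, 1.3]
opening: 0.938
finger_force: 0.0
time: 10.55
tool_pos: [0.5087, 0.1355, 0.1864]
orientation: [0.0, -0.027, 1.0, 0.0]
force: [-0.7, -0.6, 0.2]
opening: 1.003
finger_force: 0.0
[0.50851085 0.13299621 0.18626272]
```

View pics/f.png

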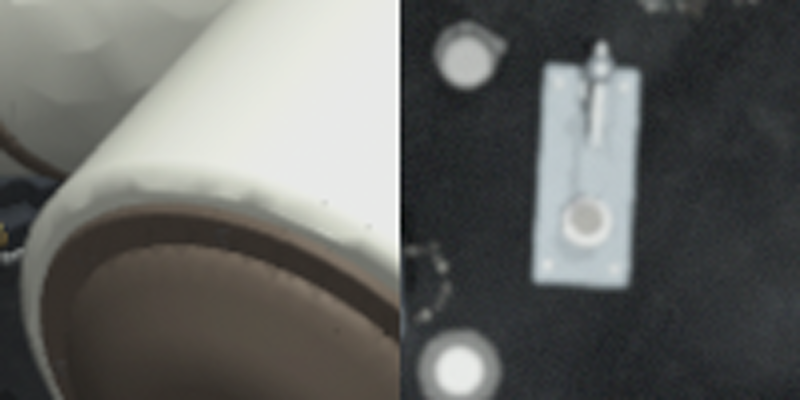

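From the top view the stopper stands on the table: stopper at about (587,218), table at (586,222). I'll measure how far it is off centre, and re-measure the needle and loupe in the same script.

```bash
python3 - <<'E'
from h import *
T0=pickle.load(open("top.pkl","rb"));T=r.capture("top")
f=lambda c:cv2.cvtColor(c["pixels"],cv2.COLOR_BGR2GRAY)
a,b=f(T0),f(T)
print(a[206:224,286:306]);print(b[206:224,286:306])
m=np.zeros_like(a);m[206:224,286:306]=1
def cen(w): 
    v,u=np.nonzero(w); return u.mean(),v.mean(),len(u)
t=cen((a>205)*m); d=cen(((a.astype(int)-b>35))*m)
print(t,d); print(atz(T,t[:2],.065),atz(T,d[:2],.087))
E
```

```text
[[195 198 197 198 197 193 185 180 182 190 196 196 196 195 193 193 193 194
  195 195]
 [196 198 198 198 197 194 187 176 180 184 191 194 195 195 194 192 194 194
  195 195]
 [198 199 197 197 197 193 184 174 169 177 188 194 194 190 191 193 194 194
  194 195]
 [198 199 199 198 197 188 172 171 183 194 203 206 199 192 193 194 194 194
  194 193]
 [198 197 199 196 190 185 179 190 210 219 223 223 219 212 206 201 195 195
  194 193]
 [197 198 197 192 181 185 200 216 226 229 231 230 230 227 221 210 199 195
  194 192]
 [198 199 197 189 179 195 217 228 230 232 231 232 232 231 229 220 204 193
  193 192]
 [198 198 196 189 187 211 228 231 231 232 231 232 231 232 232 225 210 196
  192 193]
 [197 197 197 189 192 217 229 232 232 231 232 231 232 231 232 227 213 197
  193 194]
 [198 198 196 189 193 217 230 232 231 232 231 231 231 231 231 227 216 199
  194 196]
 [197 198 196 187 191 217 231 232 232 232 232 231 231 232 232 226 212 195
  192 195]
 [197 197 195 187 193 215 229 231 232 231 231 231 231 231 231 223 206 193
  192 194]
 [198 196 191 185 189 208 223 229 231 232 231 231 232 231 229 217 201 191
  191 
[... 1462 characters left out ...]
93 186 191 209 221 221 213 203 196 198 204 216 223 218 202 192
  193 195]
 [199 196 189 184 185 197 210 219 221 220 219 219 221 224 221 211 199 194
  195 195]
 [197 194 187 183 180 184 192 203 214 220 221 221 220 215 207 198 196 195
  196 195]
 [199 196 191 184 181 180 182 187 195 199 202 202 202 199 196 196 197 195
  196 195]
 [197 196 193 186 181 180 179 180 182 181 182 183 186 191 194 195 196 196
  196 193]
 [198 197 195 190 185 180 179 179 178 178 178 179 183 193 195 196 196 196
  195 195]]
(np.float64(296.5263157894737), np.float64(214.96491228070175), 114) (np.float64(296.0), np.float64(213.88888888888889), 45)
[ 0.56906866 -0.10024241  0.065     ] [ 0.57129362 -0.09736185  0.087     ]
```

```bash
python3 -m pendant '[{"slide":[100,-330,-50],"rotation":[0,0,0],"hand":0},{"slide":[100,-330,-50],"rotation":[0,0,0],"hand":0},{"slide":[100,-330,-50],"rotation":[0,0,0],"hand":0},{"slide":[100,-330,-50],"rotation":[0,0,0],"hand":0},{"slide":[100,-330,-50],"rotation":[0,0,0],"hand":0},{"slide":[100,-330,-50],"rotation":[0,0,0],"hand":0},{"slide":[100,-330,-50],"rotation":[0,0,0],"hand":0},{"slide":[100,-330,-50],"rotation":[0,0,0],"hand":0}]'
python3 -m pendant '[{"slide":[50,-200,0],"rotation":[0,0,0],"hand":0},{"slide":[50,-200,0],"rotation":[0,0,0],"hand":0},{"slide":[50,-200,0],"rotation":[0,0,0],"hand":0},{"slide":[50,-200,0],"rotation":[0,0,0],"hand":0},{"slide":[50,-200,0],"rotation":[0,0,0],"hand":0},{"slide":[50,-200,0],"rotation":[0,0,0],"hand":0}]'
python3 - <<'E'
from h import *
from scipy.optimize import least_squares
S0=pickle.load(open("scene.pkl","rb"));T0=pickle.load(open("top.pkl","rb"));S=r.capture("scene");T=r.capture("top")
pickle.dump((S,T),open("after.pkl","wb"))
I=S["pixels"][140:240,240:340];J=T["pixels"][160:260,250:350]
cv2.imwrite("pics/g.png",cv2.resize(np.hstack([I,J]),None,fx=4,fy=4,interpolation=cv2.INTER_CUBIC))
f=lambda c:cv2.cvtColor(c["pixels"],cv2.COLOR_BGR2GRAY).astype(float)
def pts(c,P):
    return cv2.projectPoints(np.array(P,float),c["rvec"],c["tvec"],np.array([[c["fx"],0,c["cx"]],[0,c["fy"],c["cy"]],[0,0,1]]),None)[0].reshape(-1,2)
th=np.linspace(0,2*np.pi,72,endpoint=False)
def edge(c,g,x,y,z,R): # radial gradient score
    s=0
    n=lambda q:np.array([[x+q*np.cos(t),y+q*np.sin(t),z] for t in th])
    i,o=[cv2.remap(g.astype(np.float32),*[pts(c,n(R+k))[:,j].astype(np.float32)[None] for j in(0,1)],cv2.INTER_CUBIC)[0] for k in(-.0025,.0025)]
    return i-o
import itertools
def best(c,g,x,y,z,R,sg):
    B=max(((np.mean(np.clip(sg*edge(c,g,x+a,y+b,z,R),0,40)),x+a,y+b) for a in np.arange(-.006,.0061,.0005) for b in np.arange(-.006,.0061,.0005)))
    return np.round(B,4)
for nm,c0,c in(("scene",S0,S),("top",T0,T)):
    print(nm,"table",best(c0,f(c0),.57,-.099,.065,.020,1),"stopper",best(c,f(c),.57,-.099,.087,.014,-1))
E
```

```text
time: 11.37
tool_pos: [0.4271, -0.1899, 0.235]
orientation: [0.0, -0.024, 1.0, -0.0]
force: [1.9, 0.2, 0.2]
opening: 1.002
finger_force: 0.0
time: 11.87
tool_pos: [0.3859, -0.3955, 0.2337]
orientation: [-0.001, -0.02, 1.0, -0.001]
force: [0.5, -0.4, -0.2]
opening: 1.002
finger_force: 0.0
scene table [38.4569  0.572  -0.0995] stopper [15.4577  0.564  -0.093 ]
top table [29.6671  0.5685 -0.1   ] stopper [19.9487  0.57   -0.098 ]
```

View pics/g.png

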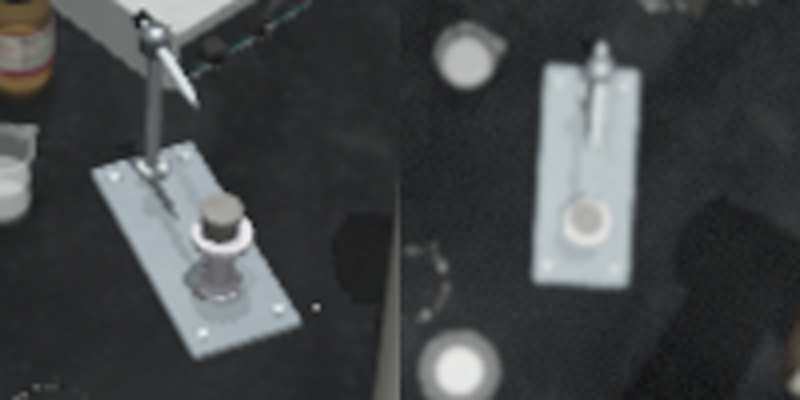

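```bash
python3 - <<'E'
from h import *
S,T=pickle.load(open("after.pkl","rb"))
g=cv2.cvtColor(S["pixels"],cv2.COLOR_BGR2GRAY); print(g[186:200,286:306])
for uv in((295.1,192.1),): print(atz(S,uv,.087))
o=r.get_obs();print(o["tool_pos"],o["orientation"])
E
```

```text
[[165 164 170 178 178 177 176 170 135  61  38  38  37  36  36  39  40  39
   39  41]
 [169 163 164 171 176 176 175 177 168 123  37  38  39  39  37  39  39  39
   39  41]
 [171 163 163 169 177 175 170 168 164 155 128  95  53  38  39  38  38  39
   40  42]
 [171 164 164 167 169 166 160 159 159 160 156 148 133  95  38  38  39  41
   41  41]
 [175 169 165 162 157 158 155 155 157 158 158 162 160 132  70  39  39  41
   41  41]
 [177 175 169 162 156 156 158 157 159 160 162 163 161 151 118  51  40  40
   41  42]
 [177 176 174 161 149 162 163 162 162 162 165 164 161 157 131  57  41  41
   41  41]
 [178 176 176 166 145 151 164 164 164 164 164 163 161 157 126  45  40  41
   41  41]
 [178 176 179 169 125 122 159 167 166 165 165 163 159 143 147 144  39  41
   42  43]
 [178 181 188 169 112  81 112 132 146 157 151 138 124 106 178 218 143  42
   41  42]
 [177 184 212 210 129  62  70  86  99 106 102  95  84 125 206 231 198  42
   43  44]
 [178 188 221 221 135  58  64  67  68  70  73  73  69 124 204 232 217 106
   45  45]
 [178 185 219 221 140  75  62  64  66  69  71  69  67 138 214 232 217 101
   45  44]
 [178 168 201 229 182 106  67  64  65  66  66  64 107 175 221 236 216  92
   45  44]]
[ 0.57039169 -0.09771982  0.087     ]
[ 0.38676491 -0.39117455  0.2336358 ] [-5.52310293e-04 -2.19063733e-02  9.99759774e-01  4.47419536e-04]
```

```bash
python3 -m pendant '[{"slide":[-85,310,0],"rotation":[0,0,-0.009],"hand":0},{"slide":[-85,310,0],"rotation":[0,0,-0.009],"hand":0},{"slide":[-85,310,0],"rotation":[0,0,-0.009],"hand":0},{"slide":[-85,310,0],"rotation":[0,0,-0.009],"hand":0},{"slide":[-85,310,0],"rotation":[0,0,-0.009],"hand":0},{"slide":[-85,310,0],"rotation":[0,0,-0.009],"hand":0},{"slide":[-85,310,0],"rotation":[0,0,-0.009],"hand":0},{"slide":[-85,310,0],"rotation":[0,0,-0.009],"hand":0}]'
python3 -m pendant '[{"slide":[-57,211,40],"rotation":[0,0,0],"hand":0},{"slide":[-57,211,40],"rotation":[0,0,0],"hand":0},{"slide":[-57,211,40],"rotation":[0,0,0],"hand":0},{"slide":[-57,211,40],"rotation":[0,0,0],"hand":0},{"slide":[-57,211,40],"rotation":[0,0,0],"hand":0},{"slide":[-57,211,40],"rotation":[0,0,0],"hand":0},{"slide":[-57,211,40],"rotation":[0,0,0],"hand":0},{"slide":[-57,211,40],"rotation":[0,0,0],"hand":0}]'
python3 -m pendant '[{"slide":[0,0,0],"rotation":[0,0,0],"hand":0},{"slide":[0,0,0],"rotation":[0,0,0],"hand":0},{"slide":[0,0,0],"rotation":[0,0,0],"hand":0}]'
python3 -c "
from rig import r;o=r.get_obs();print(o['tool_pos'],o['orientation'])"
```

```text
time: 12.63
tool_pos: [0.4579, -0.072, 0.2349]
orientation: [0.001, -0.031, 1.0, 0.0]
force: [0.2, -0.2, -0.7]
opening: 0.998
finger_force: 0.0
time: 13.3
tool_pos: [0.5021, 0.1392, 0.1941]
orientation: [-0.001, -0.03, 1.0, -0.0]
force: [0.3, 0.0, 0.3]
opening: 0.997
finger_force: 0.0
time: 13.55
tool_pos: [0.5028, 0.1376, 0.1949]
orientation: [0.0, -0.029, 1.0, 0.0]
force: [0.2, -0.4, -0.5]
opening: 1.003
finger_force: 0.0
[0.50278056 0.13759616 0.19490068] [ 3.31899567e-04 -2.86067926e-02  9.99590667e-01  1.98730135e-04]
```

```bash
python3 -m pendant '[{"slide":[-3.5,-2,30],"rotation":[0,0,0],"hand":0},{"slide":[-3.5,-2,60],"rotation":[0,0,0],"hand":0},{"slide":[-3.5,-2,90],"rotation":[0,0,0],"hand":0},{"slide":[-3.5,-2,120],"rotation":[0,0,0],"hand":0},{"slide":[-3.5,-2,145],"rotation":[0,0,0],"hand":0},{"slide":[-3.5,-2,163],"rotation":[0,0,0],"hand":0},{"slide":[-3.5,-2,163],"rotation":[0,0,0],"hand":0},{"slide":[-3.5,-2,163],"rotation":[0,0,0],"hand":0}]'
python3 -m pendant '[{"slide":[0,0,0],"rotation":[0,0,0],"hand":0.7},{"slide":[0,0,0],"rotation":[0,0,0],"hand":0.8},{"slide":[0,0,0],"rotation":[0,0,0],"hand":1},{"slide":[0,0,0],"rotation":[0,0,0],"hand":1},{"slide":[0,0,0],"rotation":[0,0,0],"hand":1},{"slide":[0,0,0],"rotation":[0,0,0],"hand":1},{"slide":[0,0,0],"rotation":[0,0,0],"hand":1},{"slide":[0,0,0],"rotation":[0,0,0],"hand":1}]' 15
python3 -m pendant '[{"slide":[0,0,0],"rotation":[0,0,0],"hand":1},{"slide":[0,0,0],"rotation":[0,0,0],"hand":1},{"slide":[0,0,0],"rotation":[0,0,0],"hand":1},{"slide":[0,0,0],"rotation":[0,0,0],"hand":1},{"slide":[0,0,0],"rotation":[0,0,0],"hand":1},{"slide":[0,0,0],"rotation":[0,0,0],"hand":1},{"slide":[0,0,0],"rotation":[0,0,0],"hand":1},{"slide":[0,0,0],"rotation":[0,0,0],"hand":1}]'
```

```text
time: 14.22
tool_pos: [0.5065, 0.1361, 0.0312]
orientation: [-0.001, -0.029, 1.0, -0.001]
force: [0.4, 0.8, 0.2]
opening: 0.998
finger_force: 0.0
time: 14.88
tool_pos: [0.5066, 0.137, 0.0314]
orientation: [0.0, -0.029, 1.0, 0.0]
force: [-0.0, 0.3, -0.1]
opening: 0.477
finger_force: 0.0
time: 15.55
tool_pos: [0.5064, 0.1368, 0.0313]
orientation: [-0.0, -0.029, 1.0, -0.0]
force: [0.2, -1.3, -0.5]
opening: 0.155
finger_force: 15.0
```

```bash
python3 -m pendant '[{"slide":[0,0,0],"rotation":[0,0,0],"hand":1},{"slide":[0,0,0],"rotation":[0,0,0],"hand":1},{"slide":[0,0,0],"rotation":[0,0,0],"hand":1},{"slide":[0,0,-5],"rotation":[0,0,0],"hand":1},{"slide":[0,0,-15],"rotation":[0,0,0],"hand":1},{"slide":[0,0,-30],"rotation":[0,0,0],"hand":1},{"slide":[0,0,-45],"rotation":[0,0,0],"hand":1},{"slide":[0,0,-60],"rotation":[0,0,0],"hand":1}]' 40
python3 -m pendant '[{"slide":[0,0,-15],"rotation":[0,0,0],"hand":1},{"slide":[0,0,-30],"rotation":[0,0,0],"hand":1},{"slide":[0,0,-45],"rotation":[0,0,0],"hand":1},{"slide":[0,0,-60],"rotation":[0,0,0],"hand":1},{"slide":[0,0,-70],"rotation":[0,0,0],"hand":1},{"slide":[0,0,-70],"rotation":[0,0,0],"hand":1},{"slide":[0,0,-70],"rotation":[0,0,0],"hand":1},{"slide":[0,0,-70],"rotation":[0,0,0],"hand":1}]'
python3 -c "
from rig import r;o=r.get_obs();print(o['tool_pos'],o['orientation'],o['force'],o['torque'])"
```

```text
time: 16.22
tool_pos: [0.5068, 0.1375, 0.0928]
orientation: [0.0, -0.029, 1.0, 0.0]
force: [0.5, 0.8, -1.1]
opening: 0.158
finger_force: 40.0
time: 16.88
tool_pos: [0.5059, 0.1369, 0.1607]
orientation: [-0.001, -0.029, 1.0, -0.0]
force: [0.2, -0.5, -1.7]
opening: 0.157
finger_force: 40.0
[0.50594636 0.13685531 0.16065561] [-6.79715502e-04 -2.92311982e-02  9.99572443e-01 -7.74610242e-05] [ 0.17156849 -0.52904527 -1.73037488] [0.01078912 0.00761472 0.03692614]
```

```bash
python3 -m pendant '[{"slide":[3,-12,0],"rotation":[0,0,0],"hand":1},{"slide":[6,-35,0],"rotation":[0,0,0],"hand":1},{"slide":[10,-60,0],"rotation":[0,0,0],"hand":1},{"slide":[14,-85,0],"rotation":[0,0,0],"hand":1},{"slide":[18,-110,0],"rotation":[0,0,0],"hand":1},{"slide":[22,-135,0],"rotation":[0,0,0],"hand":1},{"slide":[26,-160,0],"rotation":[0,0,0],"hand":1},{"slide":[30,-185,0],"rotation":[0,0,0],"hand":1}]'
python3 -m pendant '[{"slide":[3,-20,0],"rotation":[0,0,0],"hand":1},{"slide":[6,-38,0],"rotation":[0,0,0],"hand":1},{"slide":[7,-48,0],"rotation":[0,0,0],"hand":1},{"slide":[7,-53,0],"rotation":[0,0,0],"hand":1},{"slide":[7,-53,0],"rotation":[0,0,0],"hand":1},{"slide":[7,-53,0],"rotation":[0,0,0],"hand":1},{"slide":[7,-53,0],"rotation":[0,0,0],"hand":1}]'
python3 - <<'E'
from h import *
c=r.capture("scene");I=c["pixels"][130:230,240:340];d=r.capture("top");J=d["pixels"][160:260,250:350]
pickle.dump((c,d),open("lp.pkl","wb"))
cv2.imwrite("pics/k.png",cv2.resize(np.hstack([I,J]),None,fx=4,fy=4,interpolation=cv2.INTER_CUBIC))
o=r.get_obs();print(o["tool_pos"],o["orientation"])
E
```

```text
time: 17.55
tool_pos: [0.4862, -0.0512, 0.1604]
orientation: [-0.001, -0.029, 1.0, -0.0]
force: [0.2, 0.1, -1.7]
opening: 0.154
finger_force: 40.0
time: 18.13
tool_pos: [0.4837, -0.1022, 0.1612]
orientation: [-0.0, -0.03, 1.0, 0.0]
force: [-0.1, -0.1, -0.7]
opening: 0.153
finger_force: 40.0
[ 0.48376971 -0.10203638  0.16128555] [-1.27505768e-05 -3.00074079e-02  9.99549675e-01  4.69855971e-05]
```

View pics/k.png

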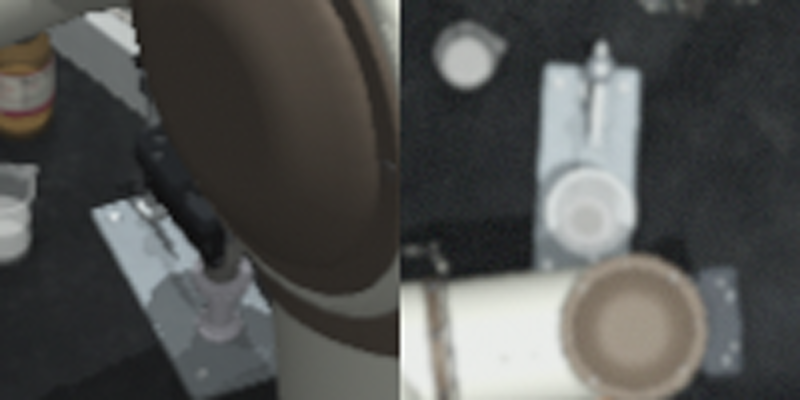

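The top view shows the lens rim around (590,211) enclosing the stopper, clear of the needle. The arm blocks the scene view. I'll measure the rim centre.

```bash
python3 - <<'E'
from h import *
S,T=pickle.load(open("lp.pkl","rb"))
g=cv2.cvtColor(T["pixels"],cv2.COLOR_BGR2GRAY)
print(g[199:226:1,282:314:1][::2])
K=np.array([[T["fx"],0,T["cx"]],[0,T["fy"],T["cy"]],[0,0,1]])
th=np.linspace(0,2*np.pi,72,endpoint=False)
def s(x,y,R):
    f=lambda q:cv2.projectPoints(np.stack([x+q*np.cos(th),y+q*np.sin(th),0*th+.180],1),T["rvec"],T["tvec"],K,None)[0].astype(np.float32)
    return np.mean(cv2.remap(g.astype(np.float32),f(R),None,cv2.INTER_LINEAR))
print(sorted([(s(x,y,R).round(1),x.round(4),y.round(4),R) for x in np.arange(.56,.582,.001) for y in np.arange(-.108,-.089,.001) for R in(.029,.0305,.032)])[-6:])
print(atz(T,(297.1,212.4),.18))
E
```

```text
[[ 42  58 111 167 194 199 200 198 194 193 186 179 177 187 190 192 197 197
  197 194 192 195 195 197 197 186 142  76  48  39  46  44]
 [ 43  63 122 178 194 190 177 167 155 151 143 138 145 162 170 174 179 185
  190 194 195 195 196 197 197 185 140  75  44  42  45  43]
 [ 44  65 123 168 172 158 146 143 152 170 191 202 208 212 212 210 211 211
  211 212 207 200 196 197 197 185 138  70  47  44  47  45]
 [ 45  56 102 140 147 145 154 180 201 208 207 202 198 196 197 195 194 194
  197 202 208 214 211 203 195 179 132  71  46  49  52  49]
 [ 43  56  94 128 143 163 195 211 208 199 194 191 193 195 195 196 195 193
  193 192 194 201 210 218 210 185 134  70  48  48  50  46]
 [ 47  62  96 133 166 199 215 209 201 199 197 197 200 201 201 202 200 197
  194 195 194 199 204 211 217 201 149  78  47  47  49  46]
 [ 48  70 107 140 178 212 215 203 199 201 202 201 197 195 194 195 198 203
  203 200 196 200 207 213 215 209 164  92  48  45  48  51]
 [ 41  67 106 142 180 210 211 201 199 201 198 192 184 184 183 183 185 188
  197 204 203 202 210 212 216 211 169  91  49  42  50  52]
 [ 38  69 109 134 170 206 213 202 19
[... 503 characters left out ...]
70 103 117 118 117 117 116 115 121 126 134 145 150 156 162 165 155
  145 138 131 130 127 130 126 104  92  88  86  82  72  59]
 [ 39  72 106 131 149 147 128 118 115 117 113 114 112 112 118 133 143 138
  130 131 138 142 145 145 151 146 144 143 144 140 139 135]]
[(np.float32(197.5), np.float64(0.573), np.float64(-0.095), 0.029), (np.float32(197.7), np.float64(0.571), np.float64(-0.095), 0.029), (np.float32(197.8), np.float64(0.573), np.float64(-0.096), 0.029), (np.float32(197.9), np.float64(0.571), np.float64(-0.096), 0.029), (np.float32(198.0), np.float64(0.572), np.float64(-0.095), 0.029), (np.float32(198.2), np.float64(0.572), np.float64(-0.096), 0.029)]
[ 0.57027335 -0.09578185  0.18      ]
```

```bash
python3 -m pendant '[{"slide":[1.2,-1.3,5],"rotation":[0,0,0],"hand":1},{"slide":[1.2,-1.3,14],"rotation":[0,0,0],"hand":1},{"slide":[1.2,-1.3,24],"rotation":[0,0,0],"hand":1},{"slide":[1.2,-1.3,34],"rotation":[0,0,0],"hand":1},{"slide":[1.2,-1.3,43],"rotation":[0,0,0],"hand":1},{"slide":[1.2,-1.3,48],"rotation":[0,0,0],"hand":1},{"slide":[1.2,-1.3,48],"rotation":[0,0,0],"hand":1},{"slide":[1.2,-1.3,48],"rotation":[0,0,0],"hand":1}]'
python3 -m pendant '[{"slide":[0,0,0],"rotation":[0,0,0],"hand":1},{"slide":[0,0,0],"rotation":[0,0,0],"hand":1},{"slide":[0,0,0],"rotation":[0,0,0],"hand":1},{"slide":[0,0,0],"rotation":[0,0,0],"hand":1},{"slide":[0,0,0],"rotation":[0,0,0],"hand":1},{"slide":[0,0,0],"rotation":[0,0,0],"hand":1}]'
python3 - <<'E'
from h import *
c=r.capture("scene");d=r.capture("top")
I=c["pixels"][130:230,240:340];J=d["pixels"][160:260,250:350]
cv2.imwrite("pics/l.png",cv2.resize(np.hstack([I,J]),None,fx=4,fy=4,interpolation=cv2.INTER_CUBIC))
o=r.get_obs();print(o["tool_pos"],o["orientation"],o["force"],o["torque"])
# needle height: score model tip/axis in the two original pictures
from scipy.optimize import least_squares
S0=pickle.load(open("scene.pkl","rb"));T0=pickle.load(open("top.pkl","rb"))
def pr(C,P): return cv2.projectPoints(np.array(P,float),C["rvec"],C["tvec"],np.array([[C["fx"],0,C["cx"]],[0,C["fy"],C["cy"]],[0,0,1]]),None)[0].reshape(-1,2)
# scene: bright ridge points of the needle, row-wise centroids above a local threshold
for nm,C,rows,cols in(("scene",S0,range(153,168),(279,292)),("top",T0,range(178,200),(294,303))):
    g=cv2.cvtColor(C["pixels"],cv2.COLOR_BGR2GRAY).astype(float)
    print(nm,[(v,round(float((np.arange(*cols)*(w:=np.clip(g[v,cols[0]:cols[1]]-(170 if nm=="scene" else 200),0,None))).sum()/max(w.sum(),1e-9)),2),int(w.sum())) for v in rows])
for z in(.125,.13,.135): print(z,pr(T0,[[.5690+s*np.cos(-.055),-.1+s*np.sin(-.055),z] for s in(.048,.06,.08,.1)]).round(1).tolist(),pr(S0,[[.572+s*np.cos(-.055),-.0995+s*np.sin(-.055),z] for s in(.048,.06,.08,.1)]).round(1).tolist())
E
```

```text
time: 18.9
tool_pos: [0.4825, -0.1042, 0.113]
orientation: [-0.0, -0.03, 1.0, -0.0]
force: [0.7, 0.2, -0.8]
opening: 0.158
finger_force: 40.0
time: 19.4
tool_pos: [0.4826, -0.1042, 0.1135]
orientation: [0.0, -0.029, 1.0, 0.0]
force: [-0.2, 0.3, -0.6]
opening: 0.154
finger_force: 40.0
[ 0.48256011 -0.10413114  0.113415  ] [ 9.56870916e-05 -2.93871862e-02  9.99568099e-01  4.25466183e-06] [-0.4102238   0.52481734 -0.80806588] [-0.02039342 -0.05085841  0.00212104]
scene [(153, 280.93, 179), (154, 281.69, 205), (155, 282.06, 183), (156, 282.66, 182), (157, 283.24, 161), (158, 283.94, 173), (159, 284.68, 175), (160, 285.12, 172), (161, 285.88, 176), (162, 286.32, 152), (163, 286.99, 150), (164, 287.52, 101), (165, 288.0, 9), (166, 0.0, 0), (167, 0.0, 0)]
top [(178, 0.0, 0), (179, 0.0, 0), (180, 0.0, 0), (181, 0.0, 0), (182, 299.7, 10), (183, 299.58, 19), (184, 299.47, 19), (185, 299.41, 17), (186, 299.37, 19), (187, 299.28, 18), (188, 299.21, 19), (189, 299.26, 19), (190, 299.13, 15), (191, 299.0, 11), (192, 299.0, 10), (193, 298.83, 12), (194, 298.67, 12), (195, 298.67, 6), (196, 0.0, 0), (197, 0.0, 0), (198, 0.0, 0), (199, 0.0, 0)]
0.125 [[298.3, 198.7], [298.5, 194.9], [298.8, 188.6], [299.1, 182.3]] [[288.4, 168.8], [286.5, 165.9], [283.4, 161.0], [280.4, 156.2]]
0.13 [[298.4, 198.6], [298.6, 194.8], [298.9, 188.4], [299.2, 182.1]] [[288.4, 167.4], [286.6, 164.5], [283.5, 159.6], [280.4, 154.8]]
0.135 [[298.5, 198.4], [298.7, 194.6], [299.0, 188.3], [299.3, 181.9]] [[288.5, 166.0], [286.6, 163.1], [283.5, 158.2], [280.5, 153.4]]
```

View pics/l.png

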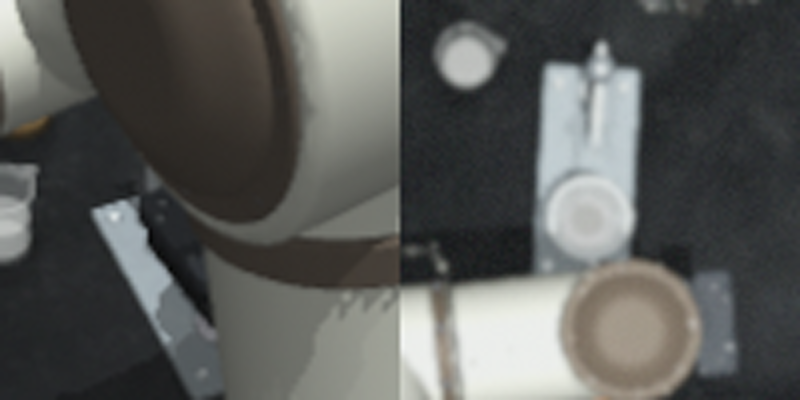

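In the final top view the rim at (590,216) sits over the stopper at (585,220), and the difference matches the expected parallax. The loupe is level and steady, with the lens at z ≈ 0.132 against ≈ 0.1315 for the pointer. I'm handing in.

```bash
python3 -c "
from rig import r;print(r.hand_in())"
```

```text
the job is handed in; nothing more can be done
None
```

I handed the job in at about 19 s with the wide stopper upright about 2 mm from the table's centre and the loupe held level over it, lens within about 1–2 mm of the stopper's centre and at about 132 mm against my 131.5 mm estimate (±1.5 mm) of the pointer height; the arm hid the side view, so the lens height comes from the arm's position readings, and no verdict came back.

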